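# Tuck a packet into the weighted packet holder

### The job

Tuck the teal-and-yellow packet under the weighted red arm of the packet holder, lengthwise and flat on top of the green-and-pink packet that is already there, sliding it in from the holder's open side until its leading end is close to the two steel back stops. The arm must end up resting on it, with the green packet still in its place underneath.

Things in the scene. Friction and masses are not known exactly. Their poses are not given: they have to be found in the camera images.
- packet_teal_center (a point): centre, half-way up, of the loose teal packet with yellow ends, 64 (its x) x 114 (its y) x 10 mm, about 36 g, flat on the worktop, roughly lengthwise to the robot's x; either end may lead. Grip it across its width, near the end nearer the robot. A larger red-and-yellow packet (100 x 170 mm), not wanted, lies near it; the two swap places.
- packet_holder: fixed pale wooden board, 8 mm thick, spanning x -70 to 125, y -60 to 60 mm of its frame; origin on the worktop. Open side at its -x (robot side); packets slide in along +x on its centre line. Two steel stops, 26 mm high, have their faces at x 80, y 23 to 53 mm either side; no side walls. The arm is hinged behind them at x 105, z 22 mm.
- packet_green_center (a point): centre, half-way up, of the green-and-pink packet, loose, 74 (its x) x 124 (its y) x 10 mm, lying in the holder, its length along the holder's x, its far end near the stops, held down by the arm; its top is about 18 mm above the worktop
- press_arm (a joint): arm angle (rad), larger = raised; near 0 on the green packet alone, about 0.1 on two. Heel rests at holder x 20 mm; a 36 mm wide lip slopes from there up to x -14, z 40 mm: a packet pushed in along +x under it lifts the arm by itself (a few N). Falls back by its weight (1 N at the heel). Red weight 40 mm wide, top at z 48 mm, 58 on two packets.
There are look-alikes about, which are no part of the job. Several things look just like the part that bears packet_teal_center: the one meant starts farthest to the robot's right.

How it is judged:
By the outcome, as a careful person would: the job done as asked, in the order asked, and still so for the second after the job is handed in, with the robot touching nothing.
It also fails if it takes over 38 s, if anything falls off the work surface, if the arm or the gripper's body presses on something with over 40 N, if the wrist force passes 120 N, or if a joint passes its speed limit or range.

### The arm

A 6-joint arm with a two-finger parallel gripper is mounted at the origin on a cart in front of the work surface, level with it; the furniture and walls round the work are solid. World frame = base frame: x ahead of the robot, y to its left, z up, the work surface at z = 0. Lengths are in m, angles in rad, forces in N, time in s.
With the tool pointing down it reaches from about 0.35 to 0.775 m from the base axis. Payload 7.3 kg.
Tool frame: the origin (TCP) lies at the very end of the fingers, on their centre line; the grasp point (between the pads) lies 19 mm behind it; z points along the fingers, y is the line along which they close (so a half turn about z gives the same grasp; the last joint's range is limited). The gripper opens to 92 mm and grips with 3 to 60 N. Pads are 19 mm wide; open, the fingers measure 130 mm over their backs; the gripper's body (75 mm by 190 mm) begins 47 mm behind the grasp point.
Start: joints at [-1.49, 0.342, 1.524, -0, 1.275, -0.146], TCP at [0.118, -0.512, 0.227] pointing down, gripper open.
Joint ranges: [-2.53, 2.53], [-0.77, 2.02], [0.04, 2.7], [-1, 4.14], [0.28, 2.66], [-3.11, 3.11]. Speed limits (rad/s): [2.57, 2.57, 3.14, 3.14, 3.14, 3.14].

### API

Orientations are given as [roll, pitch, yaw] about the fixed x, y, z axes, in that order (R = Rz(yaw) Ry(pitch) Rx(roll)).
In Python, from cell import robot, read_camera, get_calibration gives the robot as it stands. The module is installed in compiled form; this text tells all that it offers.
- The arm moves only by the tool send_rows, never from a script. Its argument "plan" is a list of rows, each a list of 2 entries, a list of its own where there are three numbers: the shift along the tool's x, y, z as a fraction of full scale, then the turn, a rotation vector about the tool's x, y, z as a fraction of full scale. A call has exactly 10 rows; each row shifts and turns the commanded pose from where the row before left it, along the tool's axes as they then stand; what a row does not reach is not made up. Full scale, the value 1, is 0.025 m for a shift and 90 degrees for a turn. A row lasts 1/8 s, in which the tool goes at most 62.5 mm and 10.7 degrees, less where a joint would pass 70% of its speed; a pose out of reach is approached as far as the arm can. A call with a number of a shift or a turn outside -1 to 1 is refused whole. A call with a gripper value outside its range is refused whole. "gripper" is the opening, from -1 (shut) to 1 (fully open), so that 0 is half open, set as the call begins (left out, the last holds). The fingers move at their own pace and stop on an object; "force" is the grip in N (left out, the last holds). Time passes only in rows, so rows that do not move let the fingers close, or fill a call up. It gives the time, the measured TCP pose, the force, the opening and the grip force at its end, in the units of the state.
- robot.observe(): the state, without advancing time (a new reading comes with each control period).
- read_camera(name): name is "scene" or "top" or "wrist"; returns (picture, depth): 384x512x3 uint8, blue, green, red; 384x512 float32, m along the optical axis (not along the pixel's ray), 0 where there is no reading.
- get_calibration(name): a dict with "intrinsics" (3x3 intrinsics, pixels), "dist_coeffs" ([k1, k2, p1, p2, k3] as OpenCV has them; the pictures are not rectified), "rvec" (rotation vector, rad) and "tvec" (3), from world to camera coordinates, as OpenCV has them. Camera axes: x right, y down, z forward; pixel columns grow to the right and rows downward; lengths in m; the calibration is good to about 2 mm. A picture is of the moment at which its call begins: read the wrist's pose just before it. get_calibration takes no time and is no camera call; for the wrist camera it gives the pose at the moment of the call.
- robot.hand_in(): hands the job in; it is judged then, once.
The state is a dict: "time": time; "qpos": joint angles; "qvel": joint speeds; "joint_efforts": joint torques, N m; "tool_pos": TCP position; "tool_rot": TCP orientation; "contact_force": force on the tool from outside, world axes, zero at the start; "torque": the same for the moment, N m; "opening": finger opening in m; "grip_force": force on a finger pad.
Only numpy, scipy, OpenCV 4.12 (cv2) and the standard library are available. Lean on these libraries where they do the work, as an engineer would, in place of code of your own. Each camera call takes 0.05 s, during which the arm holds its last target. There are 200 camera calls.

## Working session

There is one attempt and no reset: what is moved stays moved. The work goes in short steps, Python scripts to look and compute and a tool call to move; the robot and the scene stay as the last step left them, time stands still between calls to the robot, and variables do not carry over. Pictures are saved under pics/ and viewed, at most 10 in all, crops included, and the job is handed in when it is done.

Besides the shell and the picture viewer there is one more tool, called after "Call:" by a JSON object that holds its "fn" and its "kwargs". send_rows: Moves the arm, as the interface text tells. Shift numbers are shares of 0.025 m and turn numbers shares of 90 degrees, none past 1 either way. Its arguments: {"type":"object","properties":{"plan":{"type":"array"},"gripper":{"type":"number"},"force":{"type":"number"}},"required":["plan"]}

```bash
mkdir -p pics; cat > h.py <<'E'
import numpy as np, cv2
from cell import robot, read_camera, get_calibration
def snap(name,f):
    c=get_calibration(name); im,d=read_camera(name); cv2.imwrite('pics/'+f+'.png',im)
    np.savez('pics/'+f+'.npz',im=im,d=d,K=c['intrinsics'],D=c['dist_coeffs'],r=c['rvec'],t=c['tvec']); return im,d
def world(f,px,z=None):
    a=np.load('pics/'+f+'.npz'); R=cv2.Rodrigues(a['r'])[0]; t=a['t'].reshape(3)
    px=np.array(px,float).reshape(-1,1,2); u=cv2.undistortPoints(px,a['K'],a['D'])[:,0]
    out=[]
    for p,q in zip(px[:,0],u):
        ray=np.array([q[0],q[1],1]); C=-R.T@t; w=R.T@ray
        s=(z-C[2])/w[2] if z is not None else float(a['d'][int(round(p[1])),int(round(p[0]))])
        out.append(C+s*w)
    return np.array(out).round(4)
E
python3 - <<'E'
from h import *
a,_=snap('top','top0'); b,_=snap('scene','scene0')
s=robot.observe(); print(s['time'],s['tool_pos'],s['tool_rot'],s['opening'])
cv2.imwrite('pics/top0b.png',cv2.resize(a,(800,600),interpolation=cv2.INTER_CUBIC))
E
```

```text
0.1 [ 0.11803407 -0.51120142  0.22613351] [-3.14028087e+00 -1.58531095e-04  2.26786123e-01] 0.09190519548226798
```

View pics/top0b.png

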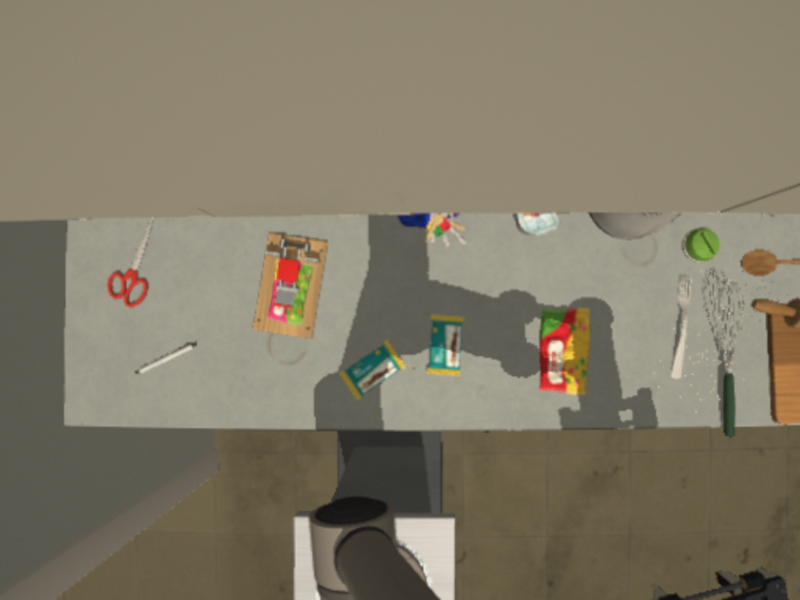

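View pics/scene0.png

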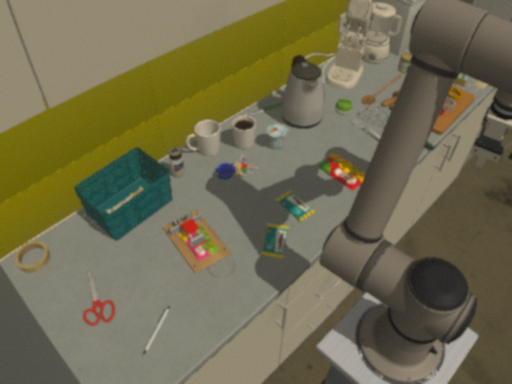

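The top view shows two teal packets, at (446,345) lengthwise and (372,369) skewed; the right one is the target. The holder is at about (290,285), with its stops away from the robot. I'll enlarge both.

```bash
python3 - <<'E'
import cv2
a=cv2.imread('pics/top0.png')
c=a[140:260,155:315]  # 160x120
cv2.imwrite('pics/c1.png',cv2.resize(c,(800,600),interpolation=cv2.INTER_CUBIC))
E
```

```text
(no output)
```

View pics/c1.png

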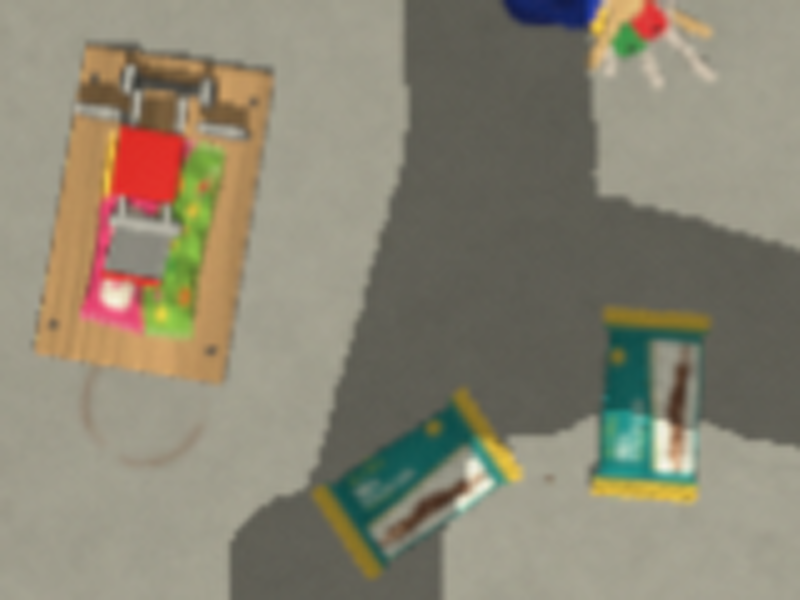

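Board corners are at (86,43), (272,70), (225,382) and (36,352). The target packet's corners are at (605,308), (710,316), (697,499) and (592,493).

```bash
python3 - <<'E'
from h import *
f=lambda L:[(155+(x+.5)/5-.5,140+(y+.5)/5-.5) for x,y in L]
B=world('top0',f([(86,43),(272,70),(225,382),(36,352)]),.008)
P=world('top0',f([(605,308),(710,316),(697,499),(592,493)]),.010)
G=world('top0',f([(83,320),(192,337)]),.018)
O=world('top0',f([(318,490),(372,578),(520,478),(460,392)]),.01)
print(B,P,G,O,sep='\n')
ax=(B[0]+B[1]-B[2]-B[3])/2; print('holder len',np.linalg.norm(ax),'yaw',np.degrees(np.arctan2(ax[1],ax[0])))
e=ax/np.linalg.norm(ax); c=B.mean(0); print('origin',c-e*.0275, np.linalg.norm(B[0]-B[1]))
ax=(P[0]+P[1]-P[2]-P[3])/2; print('pk',np.linalg.norm(ax),np.linalg.norm(P[0]-P[1]),'yaw',np.degrees(np.arctan2(ax[1],ax[0])),P.mean(0))
print(get_calibration('wrist')['tvec'])
E
```

```text
[[0.7133 0.2061 0.008 ]
 [0.6951 0.0896 0.008 ]
 [0.5029 0.1185 0.008 ]
 [0.5216 0.2364 0.008 ]]
[[ 0.5471 -0.1145  0.01  ]
 [ 0.5419 -0.1784  0.01  ]
 [ 0.4309 -0.1696  0.01  ]
 [ 0.4348 -0.1059  0.01  ]]
[[0.5412 0.2043 0.018 ]
 [0.5306 0.137  0.018 ]]
[[ 0.437   0.0611  0.01  ]
 [ 0.3834  0.0282  0.01  ]
 [ 0.444  -0.0622  0.01  ]
 [ 0.4964 -0.0259  0.01  ]]
holder len 0.19421885207157422 yaw -8.766348283352697
origin [0.58104625 0.16684115 0.008     ] 0.11791306119340639
pk 0.11198844806496779 0.06411123146532126 yaw -4.455602833326317 [ 0.488675 -0.1421    0.01    ]
[-0.52324074 -0.03606594  0.39122847]
```

Call:
{"fn": "send_rows", "kwargs": {"plan": [[[0,0,0],[0,0,0.097]],[[0,0,0],[0,0,0.097]],[[0.75,-1,0],[0,0,0]],[[0.75,-1,0],[0,0,0]],[[0.75,-1,0],[0,0,0]],[[0.75,-1,0],[0,0,0]],[[0.75,-1,0],[0,0,0]],[[0.75,-1,0],[0,0,0]],[[0.75,-1,0],[0,0,0]],[[0.75,-1,0],[0,0,0]]], "gripper": 0.74, "force": 15}}

```text
time: 1.35
tool_pos: [0.2836, -0.3228, 0.2265]
tool_rot: [-3.141, 0.0, -0.078]
contact_force: [0.7, -0.5, 0.4]
opening: 0.0799
grip_force: 0.0
```

Call:
{"fn": "send_rows", "kwargs": {"plan": [[[0.75,-1,0],[0,0,0]],[[0.75,-1,0],[0,0,0]],[[0.75,-1,0],[0,0,0]],[[0.75,-1,0.5],[0,0,0]],[[0.75,-1,0.5],[0,0,0]],[[0.75,-1,0.5],[0,0,0]],[[0.75,-1,0.5],[0,0,0]],[[0.75,-0.9,0.5],[0,0,0]],[[0,0,0.5],[0,0,0]],[[0,0,0],[0,0,0]]]}}

```text
time: 2.6
tool_pos: [0.447, -0.1385, 0.1506]
tool_rot: [-3.141, 0.003, -0.078]
contact_force: [-0.4, -0.8, 0.9]
opening: 0.0799
grip_force: 0.0
```

```bash
python3 - <<'E'
from h import *
a,_=snap('wrist','w1'); print(robot.observe()['tool_pos'])
cv2.imwrite('pics/w1b.png',cv2.resize(a,(800,600),interpolation=cv2.INTER_CUBIC))
E
```

```text
[ 0.4473349  -0.13900537  0.15133701]
```

View pics/w1b.png

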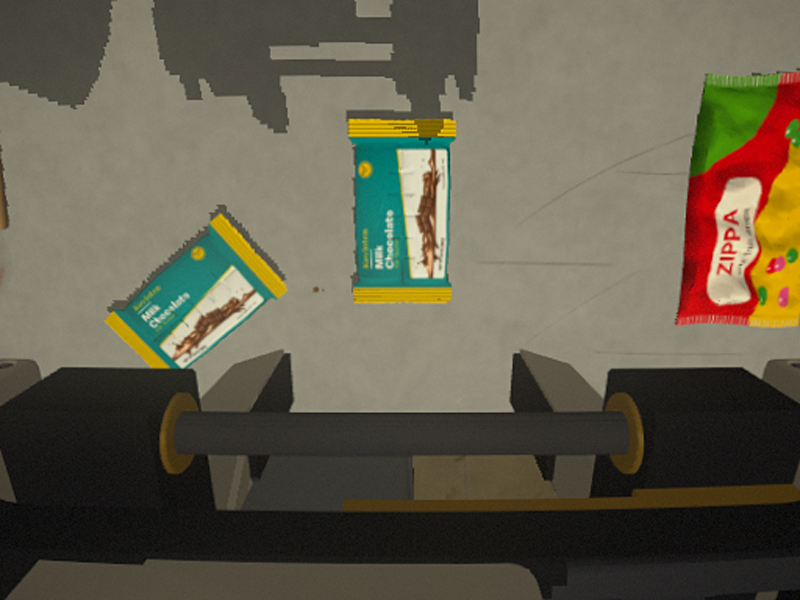

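The target packet's corners in the wrist view are at (347,119), (456,119), (451,302) and (354,302).

```bash
python3 - <<'E'
from h import *
P=world('w1',[((x+.5)*.64-.5,(y+.5)*.64-.5) for x,y in [(347,119),(456,119),(451,302),(354,302)]],.009)
ax=(P[0]+P[1]-P[2]-P[3])/2; print(P,np.linalg.norm(ax),np.degrees(np.arctan2(ax[1],ax[0])),P.mean(0))
E
```

```text
[[ 0.547  -0.1131  0.009 ]
 [ 0.542  -0.1775  0.009 ]
 [ 0.4287 -0.1689  0.009 ]
 [ 0.4337 -0.1053  0.009 ]] 0.11359634677224435 -4.1395202194590945 [ 0.48785 -0.1412   0.009  ]
```

Call:
{"fn": "send_rows", "kwargs": {"plan": [[[0,0,0.8],[0,0,0]],[[0,0,0.8],[0,0,0]],[[0,0,0.8],[0,0,0]],[[0,0,0.8],[0,0,0]],[[0,0,0.8],[0,0,0]],[[0,0,0.8],[0,0,0]],[[0,0,0.6],[0,0,0]],[[0,0,0.3],[0,0,0]],[[0,0,0.2],[0,0,0]],[[0,0,0],[0,0,0]]]}}

```text
time: 3.9
tool_pos: [0.4482, -0.1389, 0.0044]
tool_rot: [3.141, -0.0, -0.078]
contact_force: [-0.9, 0.3, -0.4]
opening: 0.08
grip_force: 0.0
```

Call:
{"fn": "send_rows", "kwargs": {"plan": [[[0,0,0],[0,0,0]],[[0,0,0],[0,0,0]],[[0,0,0],[0,0,0]],[[0,0,0],[0,0,0]],[[0,0,0],[0,0,0]],[[0,0,0],[0,0,0]],[[0,0,0],[0,0,0]],[[0,0,0],[0,0,0]],[[0,0,0],[0,0,0]],[[0,0,0],[0,0,0]]], "gripper": -0.2, "force": 15}}

```text
time: 5.15
tool_pos: [0.4484, -0.1388, 0.0045]
tool_rot: [3.141, -0.001, -0.078]
contact_force: [-0.2, -0.1, 5.3]
opening: 0.0635
grip_force: 15.0
```

Call:
{"fn": "send_rows", "kwargs": {"plan": [[[0,0,-0.4],[0,0,0]],[[0,0,-0.8],[0,0,0]],[[0,0,-0.8],[0,0,0.024]],[[0,0,-0.8],[0,0,0.024]],[[-0.2,-0.6,0],[0,0,0]],[[-0.2,-1,0],[0,0,0]],[[-0.2,-1,0],[0,0,0]],[[-0.2,-1,0],[0,0,0]],[[-0.2,-1,0],[0,0,0]],[[-0.2,-1,0],[0,0,0]]]}}

```text
time: 6.4
tool_pos: [0.4385, 0.0061, 0.0733]
tool_rot: [-3.141, 0.002, -0.152]
contact_force: [1.2, 0.5, -0.3]
opening: 0.0639
grip_force: 15.0
```

Call:
{"fn": "send_rows", "kwargs": {"plan": [[[-0.2,-1,0],[0,0,0]],[[-0.2,-1,0],[0,0,0]],[[-0.2,-1,0],[0,0,0]],[[-0.2,-1,0],[0,0,0]],[[-0.2,-1,0],[0,0,0]],[[-0.2,-1,0],[0,0,0]],[[-0.2,-1,0],[0,0,0]],[[0,-0.3,0],[0,0,0]],[[0,0,0],[0,0,0]],[[0,0,0],[0,0,0]]]}}

```text
time: 7.65
tool_pos: [0.4328, 0.1894, 0.0739]
tool_rot: [3.141, 0.001, -0.154]
contact_force: [0.9, -0.5, -0.7]
opening: 0.0636
grip_force: 15.0
```

```bash
python3 - <<'E'
from h import *
a,_=snap('wrist','w2'); print(robot.observe()['tool_pos'])
cv2.imwrite('pics/w2b.png',cv2.resize(a,(800,600),interpolation=cv2.INTER_CUBIC))
E
```

```text
[0.43297591 0.1893315  0.07401622]
```

View pics/w2b.png

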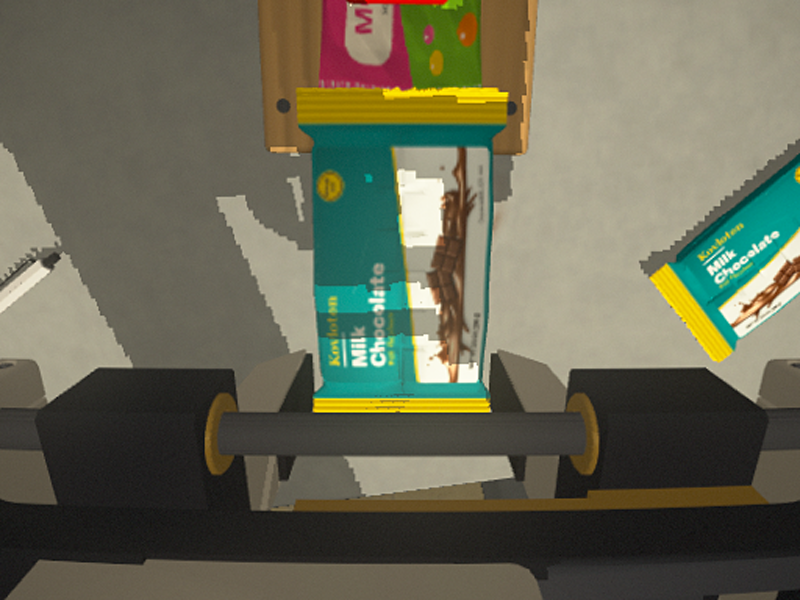

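The packet is held level with no yaw: front corners at (298,90) and (508,90), rear at (313,400) and (490,400). Behind it are the board's near corners at (266,153) and (528,153), and the green packet's edges at (320,60) and (481,60).

```bash
python3 - <<'E'
from h import *
s=lambda L:[((x+.5)*.64-.5,(y+.5)*.64-.5) for x,y in L]
print('packet top by depth',world('w2',s([(310,105),(400,105),(495,105),(400,200),(400,300),(400,390)])))
F=world('w2',s([(298,89),(508,89)]),.079); print('front',F,F.mean(0))
B=world('w2',s([(266,153),(528,153),(259,2),(537,2)]),.008); print('board',B)
G=world('w2',s([(320,60),(481,60)]),.018); print('green',G)
e=np.array([np.cos(-.153),np.sin(-.153),0]); n=np.array([-e[1],e[0],0]); o=np.array([.581,.1668,0])
T=robot.observe()['tool_pos']
for m,p in (('front',F),('board',B),('green',G),('tcp',[T])): print(m,[(round(float((q-o)@e),4),round(float((q-o)@n),4)) for q in np.array(p)])
E
```

```text
packet top by depth [[0.528  0.2038 0.0764]
 [0.5236 0.1766 0.0769]
 [0.5192 0.1481 0.078 ]
 [0.4952 0.181  0.0763]
 [0.4625 0.1861 0.0781]
 [0.4288 0.1914 0.0773]]
front [[0.5327 0.2061 0.079 ]
 [0.5231 0.1439 0.079 ]] [0.5279 0.175  0.079 ]
board [[0.5197 0.2388 0.008 ]
 [0.5014 0.1215 0.008 ]
 [0.5809 0.2282 0.008 ]
 [0.5628 0.1119 0.008 ]]
green [[0.552  0.2057 0.018 ]
 [0.5418 0.14   0.018 ]]
front [(-0.0537, 0.0315), (-0.0537, -0.0315)]
board [(-0.0716, 0.0618), (-0.0718, -0.0569), (-0.0095, 0.0607), (-0.0096, -0.057)]
green [(-0.0346, 0.034), (-0.0347, -0.0325)]
tcp [(-0.1497, -0.0003)]
```

Call:
{"fn": "send_rows", "kwargs": {"plan": [[[0,-0.08,0.5],[0,0,0]],[[0,0,0.5],[0,0,0]],[[0,0,0.5],[0,0,0]],[[0,0,0.4],[0,0,0]],[[0,0,0],[0,0,0]],[[0.3,0,0],[0,0,0]],[[0.4,0,0],[0,0,0]],[[0.4,0,0],[0,0,0]],[[0.2,0,0],[0,0,0]],[[0,0,0],[0,0,0]]]}}

```text
time: 8.95
tool_pos: [0.4659, 0.1869, 0.0267]
tool_rot: [3.142, -0.0, -0.154]
contact_force: [-0.4, 0.7, -1.3]
opening: 0.0641
grip_force: 15.0
```

Call:
{"fn": "send_rows", "kwargs": {"plan": [[[0,0,0.08],[0,0,0]],[[0.2,0,0],[0,0,0]],[[0.2,0,0],[0,0,0]],[[0.2,0,0],[0,0,0]],[[0.2,0,0],[0,0,0]],[[0.2,0,0],[0,0,0]],[[0.2,0,0],[0,0,0]],[[0.2,0,0],[0,0,0]],[[0,0,0],[0,0,0]],[[0,0,0],[0,0,0]]]}}

```text
time: 10.2
tool_pos: [0.5004, 0.1816, 0.0247]
tool_rot: [-3.142, -0.001, -0.153]
contact_force: [-0.6, -0.7, -0.3]
opening: 0.0641
grip_force: 15.0
```

```bash
python3 - <<'E'
from h import *
a,_=snap('wrist','w3'); print(robot.observe()['tool_pos'])
cv2.imwrite('pics/w3b.png',cv2.resize(a,(800,600),interpolation=cv2.INTER_CUBIC))
E
```

```text
[0.50034784 0.18168351 0.02477169]
```

View pics/w3b.png

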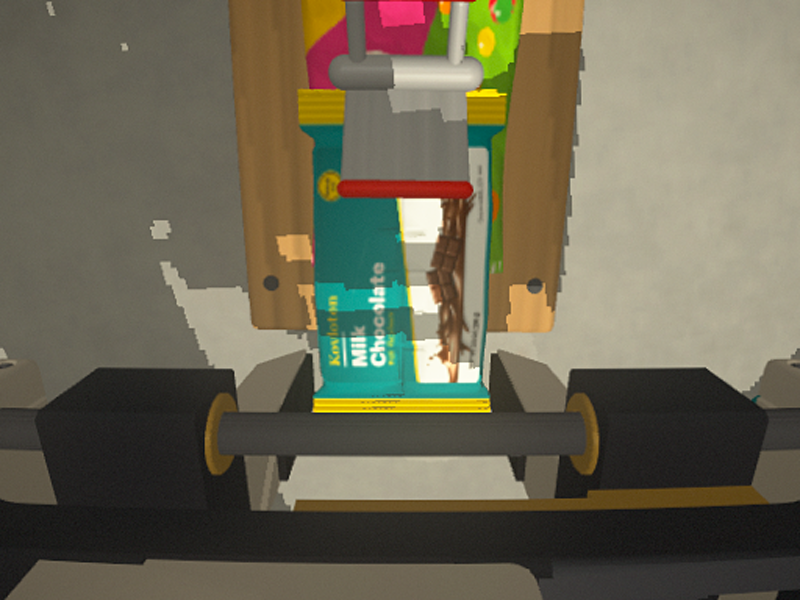

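The packet's front is level, under the lip and just short of the heel. I'll push on.

Call:
{"fn": "send_rows", "kwargs": {"plan": [[[0.1,0,0],[0,0,0]],[[0.15,0,0],[0,0,0]],[[0.15,0,0],[0,0,0]],[[0.15,0,0],[0,0,0]],[[0.15,0,0],[0,0,0]],[[0.15,0,0],[0,0,0]],[[0.15,0,0],[0,0,0]],[[0.15,0,0],[0,0,0]],[[0.1,0,0],[0,0,0]],[[0,0,0],[0,0,0]]], "force": 22}}

```text
time: 11.5
tool_pos: [0.5315, 0.1768, 0.0247]
tool_rot: [-3.142, -0.001, -0.153]
contact_force: [1.0, 0.8, -1.6]
opening: 0.0633
grip_force: 22.0
```

Call:
{"fn": "send_rows", "kwargs": {"plan": [[[0.15,0,0],[0,0,0]],[[0.15,0,0],[0,0,0]],[[0.15,0,0],[0,0,0]],[[0.15,0,0],[0,0,0]],[[0.15,0,0],[0,0,0]],[[0.15,0,0],[0,0,0]],[[0.1,0,0],[0,0,0]],[[0.05,0,0],[0,0,0]],[[0,0,0],[0,0,0]],[[0,0,0],[0,0,0]]]}}

```text
time: 12.75
tool_pos: [0.5571, 0.1728, 0.0248]
tool_rot: [3.142, -0.001, -0.153]
contact_force: [0.7, -1.3, -0.7]
opening: 0.0637
grip_force: 22.0
```

```bash
python3 - <<'E'
from h import *
a,_=snap('wrist','w4'); b,_=snap('top','top4');print(robot.observe()['tool_pos'])
c=cv2.resize(b[140:230,155:225],(467,600),interpolation=cv2.INTER_CUBIC)
a=cv2.resize(a,(512,384))[0:384]
o=np.zeros((600,800,3),np.uint8); o[:384,:512]=a; o[:370,512:]=cv2.resize(c,(288,370)); cv2.imwrite('pics/w4b.png',o)
E
```

```text
[0.55708928 0.17288467 0.0247827 ]
```

View pics/w4b.png

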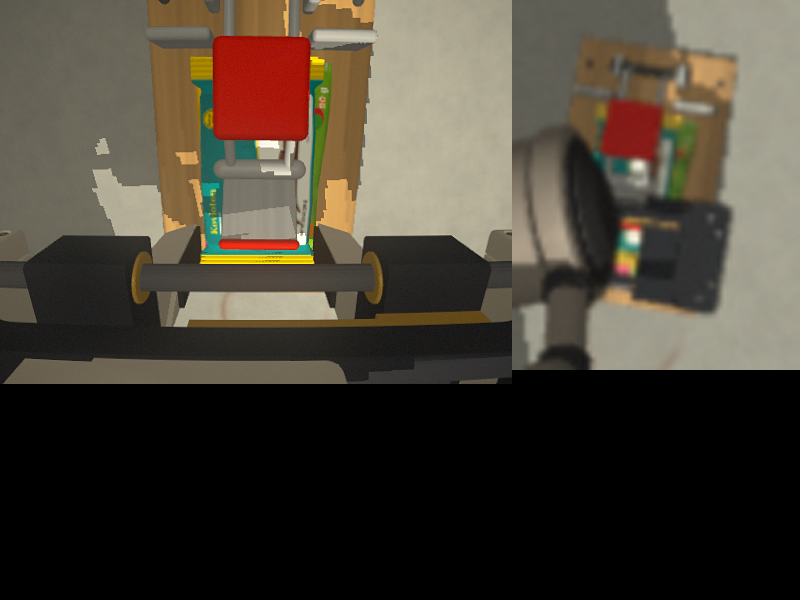

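The front edge is at about (200,57), with the stop's top edge at (180,30–47). I'll measure the gap.

```bash
python3 - <<'E'
from h import *
e=np.array([np.cos(-.153),np.sin(-.153),0]); n=np.array([-e[1],e[0],0]); o=np.array([.581,.1668,0])
h=lambda P:[tuple(((q-o)@e*1e3,(q-o)@n*1e3,q[2]*1e3)) for q in P]
for x in (180,197,205,318,345):
    P=h(world('w4',[(x,y) for y in range(26,70,4)])); print(x,[tuple(int(round(v)) for v in (p[0],p[1],p[2])) for p in P])
E
```

```text
180 [(90, 43, 8), (83, 38, 33), (81, 37, 35), (79, 38, 33), (79, 39, 28), (79, 42, 17), (78, 44, 9), (76, 44, 9), (74, 45, 7), (72, 44, 8), (70, 44, 8)]
197 [(84, 30, 33), (83, 30, 33), (81, 30, 34), (79, 30, 34), (78, 31, 29), (79, 33, 16), (78, 35, 8), (76, 35, 8), (71, 32, 27), (70, 32, 27), (68, 32, 28)]
205 [(84, 26, 33), (82, 26, 35), (81, 26, 34), (79, 27, 33), (78, 27, 30), (79, 29, 16), (78, 31, 8), (76, 31, 9), (72, 28, 26), (70, 28, 28), (68, 28, 27)]
318 [(90, -29, 9), (82, -24, 35), (81, -24, 34), (79, -24, 34), (78, -25, 32), (78, -27, 22), (78, -30, 8), (76, -29, 9), (74, -30, 8), (70, -26, 27), (68, -26, 27)]
345 [(90, -43, 8), (82, -36, 35), (81, -36, 34), (79, -36, 35), (78, -37, 32), (78, -40, 23), (78, -43, 11), (76, -44, 9), (74, -44, 8), (72, -44, 8), (70, -45, 7)]
```

Call:
{"fn": "send_rows", "kwargs": {"plan": [[[0.1,0,0],[0,0,0]],[[0.1,0,0],[0,0,0]],[[0,0,0.04],[0,0,0]],[[0,0,0],[0,0,0]],[[0,0,0],[0,0,0]],[[0,0,0],[0,0,0]],[[0,0,0],[0,0,0]],[[0,0,0],[0,0,0]],[[0,0,0],[0,0,0]],[[0,0,0],[0,0,0]]]}}

```text
time: 14.1
tool_pos: [0.5619, 0.1721, 0.0237]
tool_rot: [3.142, -0.0, -0.153]
contact_force: [1.3, 0.3, -0.1]
opening: 0.0634
grip_force: 22.0
```

Call:
{"fn": "send_rows", "kwargs": {"plan": [[[0,0,0],[0,0,0]],[[0,0,0],[0,0,0]],[[0,0,0],[0,0,0]],[[0,0,0],[0,0,0]],[[0,0,0],[0,0,0]],[[0,0,0],[0,0,0]],[[0,0,0],[0,0,0]],[[0,0,-0.1],[0,0,0]],[[0,0,-0.3],[0,0,0]],[[0,0,-0.5],[0,0,0]]], "gripper": 0.9}}

```text
time: 15.35
tool_pos: [0.5618, 0.1721, 0.0467]
tool_rot: [3.141, 0.0, -0.153]
contact_force: [0.2, -0.6, -0.5]
opening: 0.0873
grip_force: 0.0
```

Call:
{"fn": "send_rows", "kwargs": {"plan": [[[0,0,-0.8],[0,0,0]],[[0,0,-0.8],[0,0,0]],[[0,0,-0.8],[0,0,0]],[[0,0,-0.8],[0,0,0]],[[-0.8,0,-0.5],[0,0,0]],[[-0.8,0,0],[0,0,0]],[[-0.8,0,0],[0,0,0]],[[-0.8,0,0],[0,0,0]],[[0,0,0],[0,0,0]],[[0,0,0],[0,0,0]]]}}

```text
time: 16.6
tool_pos: [0.4839, 0.1844, 0.1394]
tool_rot: [-3.141, -0.002, -0.153]
contact_force: [-0.7, 0.1, -0.5]
opening: 0.0868
grip_force: 0.0
```

```bash
python3 - <<'E'
from h import *
a,_=snap('wrist','w5'); print(robot.observe()['tool_pos'])
cv2.imwrite('pics/w5b.png',cv2.resize(a,(800,600),interpolation=cv2.INTER_CUBIC))
E
```

```text
[0.48389393 0.18429845 0.13917712]
```

View pics/w5b.png

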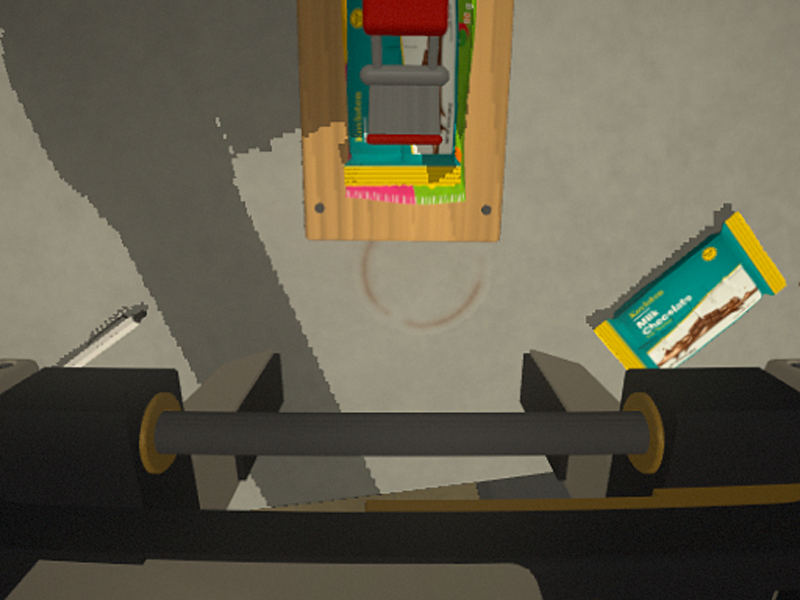

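The teal packet lies flat on the green one under the arm. Its rear edge is at y=187, the green packet's at y≈200, and the board's near edge is at y=240. I'll check the numbers.

```bash
python3 - <<'E'
from h import *
e=np.array([np.cos(-.153),np.sin(-.153),0]); n=np.array([-e[1],e[0],0]); o=np.array([.5825,.1688,0])
s=lambda L:[((x+.5)*.64-.5,(y+.5)*.64-.5) for x,y in L]
h=lambda P:[((q-o)@e*1e3,(q-o)@n*1e3,q[2]*1e3) for q in P]
for m,L,z in (('board',[(307,240),(499,240)],.008),('teal rear',[(346,187),(461,187)],.026),('green rear',[(347,203),(465,203)],.016),('weight depth',[(400,20),(420,10)],None),('teal depth',[(355,100),(400,160),(370,180)],None)):
    print(m,np.round(h(world('w5',s(L),z)),1).tolist())
E
```

```text
board [[-72.2, 59.0, 8.0], [-72.4, -58.6, 8.0]]
teal rear [[-39.5, 32.0, 26.0], [-39.6, -32.1, 26.0]]
green rear [[-49.3, 32.9, 16.0], [-49.3, -35.9, 16.0]]
weight depth [[38.1, 1.7, 54.3], [42.3, -7.4, 54.2]]
teal depth [[6.0, 25.7, 27.6], [-25.1, 1.9, 24.3], [-35.7, 18.5, 26.5]]
```

```bash
python3 -c "
from cell import robot
print(robot.hand_in())"
```

```text
the job is handed in; nothing more can be done
None
```

The teal packet lies flat on the green one under the weighted arm, its leading end about 3 mm from the stops and the green packet still in place; I handed the job in at about 17 s, and no verdict came back.

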